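Pin and press the cork-ring gluing jig

ROBOT

A 6-joint arm with a two-finger parallel gripper is mounted at the origin on the work surface. World frame = base frame: x ahead of the robot, y to its left, z up, the work surface at z = 0. Lengths are in mm, angles in rad, forces in N, time in s.
With the tool pointing down it reaches from about 325 to 750 mm from the base axis. Payload 7.6 kg.
Tool frame: the origin (TCP) lies midway between the tips of the shut fingers; the grasp point (between the pads) lies 19 mm behind it; y points along the fingers, z is the direction in which the jaws open and shut, and the axes are right-handed (so a half turn about y gives the same grasp; the last joint's range is limited). The gripper opens to 85 mm and grips with 20 to 120 N. Pads are 22 mm wide; open, the fingers measure 114 mm over their backs; the gripper's body (76 mm by 85 mm) begins 54 mm behind the grasp point. The pads swing forward as they close: fully open they stand 13 mm farther back than shut.
Start: joints at [1.136, 0.052, 1.401, -0, 1.689, -0.07], TCP at [187.286, 490.481, 209.723] pointing down, gripper open.
Joint ranges: [-2.9, 2.9], [-0.91, 2.17], [0.12, 2.37], [-1.06, 4.2], [0.26, 2.73], [-2.93, 2.93]. Speed limits (rad/s): [2.57, 2.57, 3.01, 3.14, 3.14, 3.14].

INTERFACE

Orientations are given as [roll, pitch, yaw] about the fixed x, y, z axes, in that order (R = Rz(yaw) Ry(pitch) Rx(roll)).
In Python, from bench import manip gives the robot as it stands.
- The arm moves only by the tool move_arm, never from a script. Its argument "plan" is text: rows parted by semicolons, each of 7 numbers parted by spaces: the turn, a rotation vector about the world's x, y, z in degrees, then the shift along the world's x, y, z in cm, then the gripper's target within -1 to 1 (shut at 1, half-way at 0, fully open at -1). A call has 1 to 12 rows; each row shifts and turns the commanded pose from where the row before left it; what a row does not reach is not made up. A row lasts 1/8 s, in which the tool goes at most 62.5 mm and 10.7 degrees, less where a joint would pass 70% of its speed; a pose out of reach is approached as far as the arm can. A call is refused whole if a number of a shift passes 6.25 or a number of a turn 10.7, either way. A call with a gripper value outside its range is refused whole. The fingers move at their own pace and stop on an object; the grip force is fixed at half the most. Time passes only in rows, so rows that do not move let the fingers close. It gives the time, the measured TCP pose, the force and the opening at its end, in the units of the state.
- manip.sense(): the state, without advancing time (a new reading comes with each control period).
- manip.camera(name): name is "scene" or "side" or "wrist"; returns a dict with "pixels" (420x560x3 uint8, blue, green, red), "range_z" (420x560 float32, mm along the optical axis (not along the pixel's ray), 0 where there is no reading), "K" (3x3 intrinsics, pixels), "rvec" (rotation vector, rad) and "tvec" (3), from world to camera coordinates, as OpenCV has them; the wrist camera has in their place "mount" (4x4, takes a point from camera to tool coordinates, whose origin is the TCP and whose axes are the tool frame's). Camera axes: x right, y down, z forward; pixel columns grow to the right and rows downward; lengths in mm; the calibration is good to about 2 mm. A picture is of the moment at which its call begins: read the wrist's pose just before it.
- manip.sign_off(): hands the job in, once; it reports no verdict.
Trained networks look in the newest picture that a camera, given by its name, has taken for a name from the list of things; names that differ only in an ending like _2 or _b are one class to them, and where a whole thing is asked for, a point or a joint stands for the part that bears it (a point fixed in the world has none). Each returns a list of dicts, best first, with "confidence" (0 to 1); they miss things now and then, are a little off and sometimes report something else, mostly with a low value. They report only what shows in the picture. A call takes as long as a camera call.
- manip.spot_in(query, camera): "at" ([x, y, z] in mm, in world coordinates, good to about 4 mm: the middle of the surface that is visible of it).
- manip.silhouettes(query, camera): "mask" (420x560 bool, what is visible of it).
- manip.landmark_of(query, camera): "at" ([x, y, z] in mm, in world coordinates, good to about 4 mm: a listed point, or the origin of a listed thing).
The state is a dict: "clock": time; "q": joint angles; "dq": joint speeds; "joint_efforts": joint torques, N m; "ee_pos": TCP position; "ee_rot": TCP orientation; "force": force on the tool from outside, world axes, zero at the start; "ft_torque": the same for the moment, N m; "width": finger opening in mm.
Only numpy, scipy, OpenCV 4.12 (cv2) and the standard library are available. Lean on these libraries where they do the work, as an engineer would, in place of code of your own. Each camera call takes 0.05 s, during which the arm holds its last target.

TASK

A cork flask ring has been glued and lies in the hinged wooden jig: swing the jig's lid down, then push the round-headed pin from the rack straight down through the hole in the lid into the hole below, until its collar sits on the lid. Keep pushing down on the pin so that its collar keeps the sprung lid fully shut, and finish while still holding and pressing it with a light push of about 10 N; do not let go. Leave the other two pins and the other things on the table where they are.

Things in the scene. Friction and masses are not known exactly. Their poses are not given: they have to be found in the camera images.
- jig_hole (a point): Mouth centre of the pin hole in the jig's fixed lower half, a brown wooden base 160 (x) by 130 mm (y) with a cork ring 80 mm across in its middle. The mouth is 32 mm above the table, 20 mm in from the base's front edge; hole 12 mm wide, chamfered, 28 mm deep, closed below. Axes are the jig's: x from the hole to the hinge, y along the hinge, z up.
- lid_hinge (a point): Middle of the lid's hinge line on the jig's base, 135 mm along x from jig_hole at the same height (32 mm above the table). Axes are the jig's (fixed); the hinge line is its y.
- lid_hole (a point): Centre of the pin hole (14 mm wide) on the lid's outer face, 135 mm from the hinge line. Lid: brown wooden plate 120 mm wide, 12 mm thick, free edge 150 mm from the hinge line, its inner face running through that line. Axes move with the lid: z out of the outer face, x to the hinge. Fully shut, the point lies 12 mm straight above jig_hole.
- hinge_leaf (a joint): Angle of the lid's hinge leaf: 0 down, 0.8 to 1.25 rad at the start, grows as the free edge lifts. Stiff, stays where left; about 3 N near the free edge moves it. The lid is sprung on the leaf and stands 0.05 rad further open: with the leaf at 0 its hole floats 7 mm high, lined up within 1 mm. About 3 N down at the hole shuts it fully; let go, it springs up.
- pin_head (a point): Centre of the round head of the right pin, the place to grip it: a plain upright metal cylinder 20 mm across and 40 mm tall. Below the head is a round collar 30 mm across and 6 mm thick, below that a straight shank 10 mm across and 36 mm long. z points up along the pin when upright; its yaw means nothing. Total height 82 mm, 70 g; head centre 20 mm above the collar's top and 62 mm above the tip.
- pin_tip (a point): Centre of the lower end of the round-headed pin's shank (chamfered). It stands in one of the rack's three holes at the start, the collar resting on the rack's top, tip 14 mm above the table.
- rack: Fixed light wooden block with three upright holes (17 mm wide) in a row along its y axis, at y = -55, 0 and 55 mm; 60 mm (x) by 165 mm (y) by 50 mm tall; origin at the centre of its underside. The three pins stand in it in any order, each resting on its 30 mm collar. Place and yaw vary.
- square_pin: Another metal pin in the rack, with a square head 26 mm wide and 40 mm tall; its 15 mm shank does not fit the jig. Origin at its tip, z up. Leave it.
- bar_pin: Another metal pin in the rack, with a thin cross-bar head (bar 50 mm long, 12 mm thick, on a 10 mm stem; its top 34 mm above the collar); its 15 mm shank does not fit the jig. Origin at its tip, z up. Leave it.
- jar: Small amber glass jar, 42 mm across, 55 mm tall, between jig and rack; origin at the centre of its underside. Leave it.
- spoon: Spoon with a steel bowl and wooden handle, 150 mm long, lying on the table; origin under its middle. Leave it.
- flask: Round glass flask on a cork ring, 120 mm across, 175 mm tall; origin at the centre of its underside. Leave it.
- cylinder: Tall glass measuring cylinder, foot 70 mm, 222 mm tall; origin at the centre of its underside. Leave it.

How it is judged (in metres and radians):
On the way, in this order (a step that is already met when the one before it is completed fails the run):
1. the lid is swung down: hinge leaf within 0.04 rad of down (value of joint hinge_leaf below 0.04 rad), for 0.2 s.
2. the round-headed pin stands in both holes, at least 21 mm into the lower one (z of pin_tip in the frame of jig_hole below -0.021 m and horizontal distance between pin_tip and jig_hole below 0.004 m and angle between pin_tip's own z axis and vertical below 0.08 rad), for 0.2 s.
At the end, for the whole second after the job is handed in: Through the last second: round-headed pin upright within 0.08 rad, at rest, tip at least 21 mm into the lower hole (24 is home) and within 4 mm of its axis, its collar pressing the lid with over 3 N, the lid shut within 2 mm at its hole, the robot still in contact with the pin (all of step 2 and z of lid_hole in the frame of jig_hole below 0.014 m and contact force between pin and lid above 3 N and contact force between any of the fingers, the arm and pin above 2 N and linear speed of pin below 0.02 m/s); the arm keeps its last pose, push and grip.
It fails at once if another pin is moved more than 30 mm (distance of any of square_pin, bar_pin from where it was at the start of the episode above 0.03 m).
It fails at once if the jar, spoon, flask or measuring cylinder is moved more than 30 mm (distance of any of jar, spoon, flask, cylinder from where it was at the start of the episode above 0.03 m).
It fails at once if the lid is pressed through the pin with more than 40 N (contact force between pin and lid above 40 N).
It also fails if it takes over 64 s, if anything falls off the work surface, if the arm or the gripper's body presses on something with over 40 N, if the wrist force passes 120 N, or if a joint passes its speed limit or range.

## Working session

There is one attempt and no reset: what is moved stays moved. The work goes in short steps, Python scripts to look and compute and a tool call to move; the robot and the scene stay as the last step left them, time stands still between calls to the robot, and variables do not carry over. Pictures are saved under pics/ and viewed, and the job is handed in when it is done.

Besides the shell and the picture viewer there is one more tool, called after "Call:" by a JSON object that holds its "name" and its "arguments". move_arm: Moves the arm, as the interface text tells. Its arguments: {"type":"object","properties":{"plan":{"type":"string"}},"required":["plan"]}

```bash
ls; mkdir -p pics; python3 - <<'E'
from bench import manip
import cv2
s=manip.sense(); print(s)
for c in ["scene","side","wrist"]:
    d=manip.camera(c); cv2.imwrite(f"pics/a_{c}.png",d["pixels"])
    print(c,d["K"].tolist(), d.get("rvec"),d.get("tvec"),d.get("mount"))
    for q in ["jig_hole","lid_hinge","lid_hole","pin_head","pin_tip","rack","square_pin","bar_pin","jar","spoon","flask","cylinder"]:
        r=manip.landmark_of(q,c)
        print(q,[(x["at"],x["confidence"]) for x in r][:2])
E
```

```text
pics
{'clock': 0.0, 'q': array([ 1.13570578e+00,  5.28273050e-02,  1.40176571e+00,  6.62941172e-05,
        1.68859673e+00, -7.03114203e-02]), 'dq': array([-1.41359006e-03,  1.40075644e-03, -9.73839351e-05,  2.15779555e-04,
       -1.00657713e-03,  4.17050134e-04]), 'joint_efforts': array([-4.38636221e-05, -3.81665254e+01, -3.60188484e+01, -7.00555074e-05,
        6.05599183e-03, -2.50775435e-05]), 'ee_pos': array([187.10940571, 490.15496579, 208.85671687]), 'ee_rot': array([-1.57238485e+00,  1.77886018e-04, -3.64771531e-01]), 'force': array([-0.24249913,  0.02041561,  1.25152953]), 'ft_torque': array([ 0.04212467, -0.0278808 , -0.01349264]), 'width': 85.50626034406275}
scene [[381.399697822598, 0.0, 280.7647715571831], [0.0, 381.399697822598, 204.55134599147007], [0.0, 0.0, 1.0]] [ 1.1065211   2.56653208 -0.80372539] [ 419.01960028 -258.49379795 1192.80302333] None
jig_hole [([607.2, 167.2, 38.3], 0.58)]
lid_hinge [([476.9, 177.5, 31.1], 0.75), ([729.9, -47.6, -1.0], 0.63)]
lid_hole [([548.6, 168.2, 147.9], 0.71), ([531.7, -250.3, -3.1], 0.5)]
pin_head [([537.6, -251.3, 75.1], 0.64)
[... 871 characters left out ...]
7.9, -301.5, 12.2], 0.7)]
jar [([552.8, -60.1, 2.7], 0.84)]
spoon [([733.4, -50.8, -4.3], 0.73)]
flask [([619.5, 406.5, -0.4], 0.84)]
cylinder [([597.7, -459.2, -0.6], 0.76)]
wrist [[333.65034612629813, 0.0, 281.3758437042471], [0.0, 333.65034612629813, 208.65086175611017], [0.0, 0.0, 1.0]] None None [[-3.62778768e-05  9.49282503e-01  3.14424439e-01 -8.10345162e+01]
 [ 3.72853122e-04 -3.14424404e-01  9.49282442e-01 -1.63372249e+02]
 [ 9.99999930e-01  1.51672085e-04 -3.42536295e-04 -1.01214896e+00]
 [ 0.00000000e+00  0.00000000e+00  0.00000000e+00  1.00000000e+00]]
jig_hole []
lid_hinge []
lid_hole []
pin_head []
pin_tip []
rack []
square_pin []
bar_pin []
jar []
spoon []
flask []
cylinder []
```

View pictures.

View pics/a_scene.png

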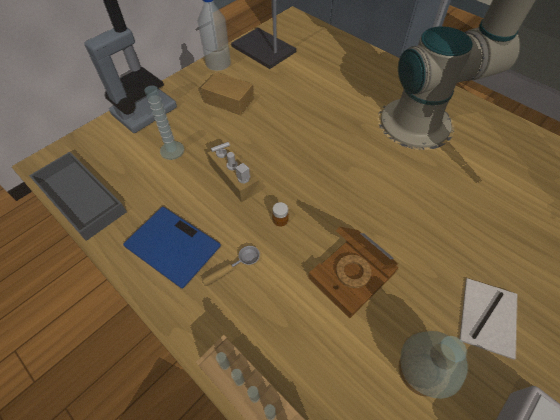

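View pics/a_side.png

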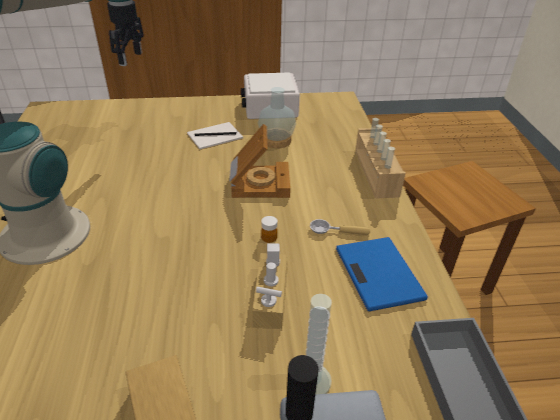

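View pics/a_wrist.png

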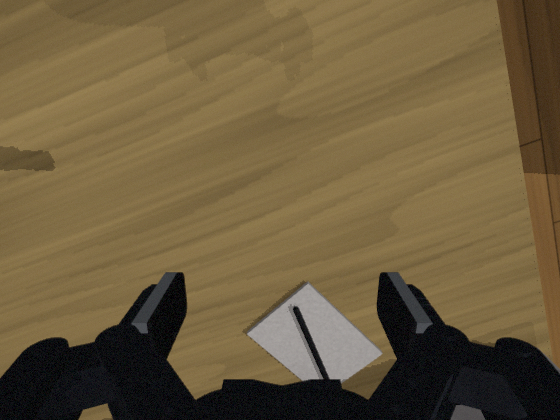

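Call:
{"name": "move_arm", "arguments": {"plan": "0 0 1.8 3.2 -3.2 0 1;0 0 1.8 3.2 -3.2 0 1;0 0 1.8 3.2 -3.2 0 1;0 0 1.8 3.2 -3.2 0 1;0 0 1.8 3.2 -3.2 0 1;0 0 1.8 3.2 -3.2 0 1;0 0 1.8 3.2 -3.2 0 1;0 0 1.8 3.2 -3.2 0 1;0 0 1.8 3.2 -3.2 0 1;0 0 1.8 3.2 -3.2 0 1;0 0 0 0 0 0 1"}}

```text
clock: 3.32
ee_pos: [508.6, 168.3, 209.2]
ee_rot: [-1.571, 0.001, -0.054]
force: [-0.2, 0.1, -0.0]
width: 0.1
```

```bash
cat > h.py <<'E'
from bench import manip
import cv2, numpy as np
from scipy.spatial.transform import Rotation as Ro
def pose():
    s=manip.sense(); T=np.eye(4); T[:3,:3]=Ro.from_euler('xyz',s['ee_rot']).as_matrix(); T[:3,3]=s['ee_pos']; return s,T
def shot(c,name=None):
    s,T=pose(); d=manip.camera(c)
    if c=="wrist": W=T@d["mount"]
    else:
        R,_=cv2.Rodrigues(np.array(d["rvec"])); W=np.eye(4); W[:3,:3]=R.T; W[:3,3]=-R.T@np.array(d["tvec"]).ravel()
    d["W"]=W
    if name: cv2.imwrite(f"pics/{name}.png",d["pixels"])
    return d
def cloud(d):
    z=d["range_z"]; K=d["K"]; v,u=np.indices(z.shape)
    P=np.stack([(u-K[0,2])/K[0,0]*z,(v-K[1,2])/K[1,1]*z,z],-1)
    return P@d["W"][:3,:3].T+d["W"][:3,3], z>0
def proj(d,p):
    W=d["W"]; c=(np.array(p)-W[:3,3])@W[:3,:3]; K=np.array(d["K"]); q=c@K.T; return q[...,:2]/q[...,2:]
E
python3 - <<'E'
from h import *
s,T=pose(); print(s['clock'],s['ee_pos'],s['ee_rot'],s['width'],s['force'])
d=shot("wrist","b_wrist")
for q in ["lid_hole","lid_hinge","jig_hole"]: print(q,[(x["at"],x["confidence"]) for x in manip.landmark_of(q,"wrist")])
P,ok=cloud(d)
# lid plane
m=ok&(abs(P[...,1]-172)<45)&(P[...,2]>70)&(P[...,2]<170)&(P[...,0]>480)&(P[...,0]<580)
Q=P[m]; print(len(Q))
if len(Q)>50:
    c=Q.mean(0); n=np.linalg.svd(Q-c,full_matrices=False)[2][2]; print(c,n, Q.min(0),Q.max(0))
E
```

```text
3.325 [508.61289491 168.32523343 209.19089848] [-1.57129453e+00  5.59483311e-04 -5.42470954e-02] 0.08053688334923435 [-0.21982002  0.09622951 -0.0194451 ]
lid_hole [([547.4, 171.0, 146.1], 0.55)]
lid_hinge [([474.5, 180.8, 32.7], 0.63)]
jig_hole []
11814
[523.85458088 172.83042965 116.48836901] [-0.78455727  0.05913765  0.6172298 ] [484.02544013 127.00412234  70.00309296] [567.39528609 216.99767767 158.78078955]
```

View pics/b_wrist.png

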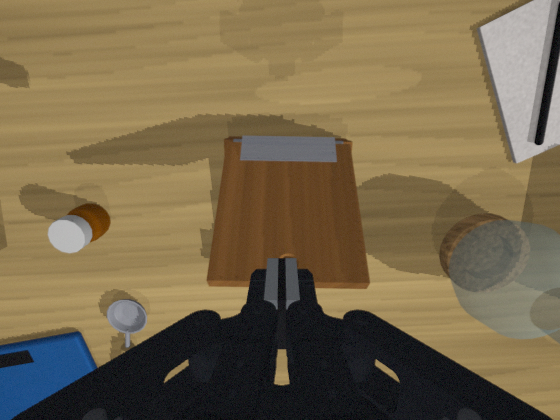

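Call:
{"name": "move_arm", "arguments": {"plan": "0 0 0 1.0 0.1 -2.8 1;0 0 0 1.0 0.1 -2.8 1;0 0 0 0.9 0 -0.8 1;0 0 0 1.1 0 -0.8 1;0 0 0 1.1 0 -0.9 1;0 0 0 1.0 0 -1.0 1;0 0 0 0.8 0 -1.0 1;0 0 0 0.8 0 -1.0 1"}}

```text
clock: 4.53
ee_pos: [585.7, 172.4, 99.3]
ee_rot: [-1.57, -0.002, -0.051]
force: [-0.0, -0.2, 0.8]
width: -0.2
```

```bash
python3 - <<'E'
from h import *
d=shot("side","c_side"); cv2.imwrite("pics/c_side.png",cv2.resize(d["pixels"][90:240,180:340],None,fx=4,fy=4))
for q in ["lid_hole"]: print(q,[(x["at"],x["confidence"]) for x in manip.landmark_of(q,"side")])
print(manip.sense()['force'])
E
```

```text
lid_hole [([577.2, 165.6, 115.0], 0.64), ([541.0, -246.4, 16.1], 0.46)]
[-0.44853677  0.0217555   0.21793502]
```

View pics/c_side.png

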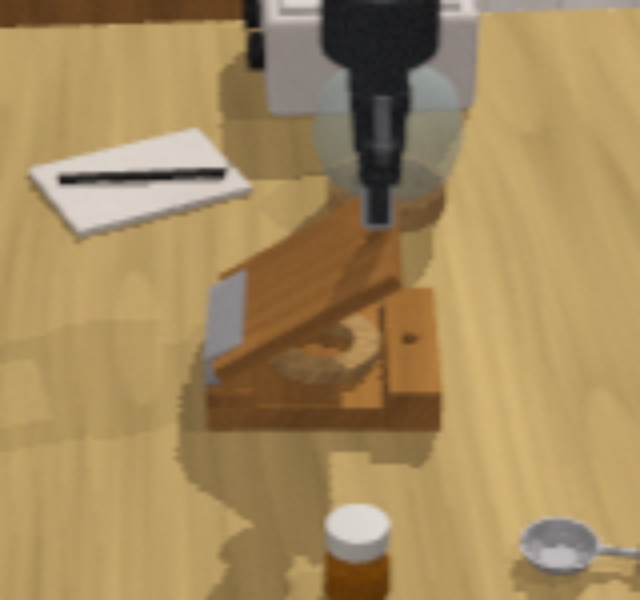

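Call:
{"name": "move_arm", "arguments": {"plan": "0 0 0 0.4 -0.1 -1.0 1;0 0 0 0.3 -0.1 -1.0 1;0 0 0 0.3 -0.1 -1.0 1;0 0 0 0.2 0 -0.8 1;0 0 0 0.1 0 -0.8 1;0 0 0 0 0 -0.5 1;0 0 0 0 0 0 1"}}

```text
clock: 5.5
ee_pos: [596.9, 169.4, 47.1]
ee_rot: [-1.571, 0.001, -0.051]
force: [0.5, 0.4, 0.1]
width: -0.4
```

Call:
{"name": "move_arm", "arguments": {"plan": "0 0 0 0 0 -0.2 1;0 0 0 0 0 -0.2 1;0 0 0 0 0 0 1"}}

```text
clock: 5.88
ee_pos: [597.3, 169.5, 43.7]
ee_rot: [-1.571, -0.0, -0.051]
force: [0.6, 0.1, -0.1]
width: 0.4
```

```bash
python3 - <<'E'
from h import *
d=shot("side"); cv2.imwrite("pics/d_side.png",cv2.resize(d["pixels"][90:240,180:340],None,fx=4,fy=4))
print(manip.sense()['force'])
d=shot("wrist","d_wrist")
P,ok=cloud(d)
m=ok&(abs(P[...,1]-172)<45)&(P[...,2]>30)&(P[...,2]<75)&(P[...,0]>490)&(P[...,0]<570)
Q=P[m]; c=Q.mean(0); n=np.linalg.svd(Q-c,full_matrices=False)[2][2]; print(len(Q),c,n)
E
```

```text
[0.26455728 0.17562942 0.58981458]
36554 [528.15798834 172.10649296  52.42180338] [ 0.14649733 -0.01024101 -0.98915805]
```

View pics/d_side.png

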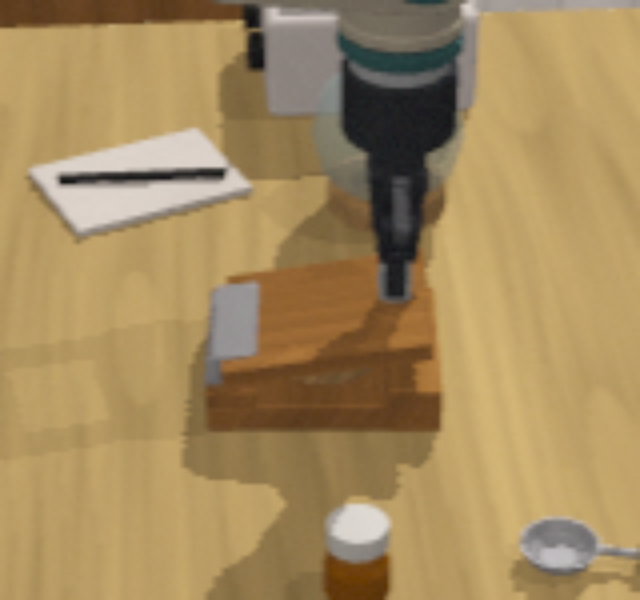

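View pics/d_wrist.png

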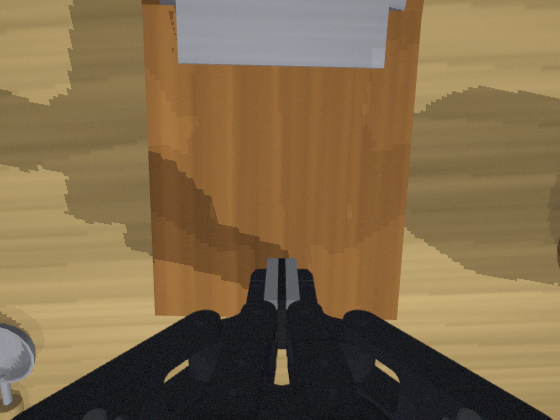

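```bash
python3 - <<'E'
from h import *
d=shot("side"); 
P,ok=cloud(d)
s,T=pose(); print(s['ee_pos'],s['force'],s['q'])
px=d["pixels"]
u,v=proj(d,s['ee_pos']); print(u,v)
for vv in range(145,176,2):
    print(vv,[(tuple(int(k) for k in P[vv,uu]),int(px[vv,uu].mean())) for uu in range(274,286,3)])
E
```

```text
[597.25569633 169.48423792  43.75155225] [0.06782557 0.10400593 0.21931068] [ 2.16997954e-01  4.26777367e-01  1.29979630e+00  7.04040372e-05
  1.41504820e+00 -1.30319110e+00]
278.4769747827299 170.05511548757667
145 [((581, 151, 135), 33), ((584, 110, 160), 41), ((591, 106, 162), 76), ((600, 111, 159), 40)]
147 [((581, 154, 128), 31), ((584, 110, 154), 38), ((592, 106, 156), 71), ((599, 105, 156), 31)]
149 [((581, 152, 122), 48), ((585, 110, 148), 27), ((592, 111, 147), 49), ((600, 109, 148), 22)]
151 [((581, 146, 120), 54), ((586, 120, 136), 19), ((594, 120, 135), 32), ((601, 119, 136), 27)]
153 [((580, 141, 117), 77), ((588, 139, 118), 33), ((595, 134, 121), 38), ((603, 131, 122), 30)]
155 [((580, 140, 111), 83), ((590, 155, 101), 24), ((598, 153, 103), 27), ((604, 135, 114), 66)]
157 [((583, 160, 92), 106), ((464, -942, 797), 32), ((598, 156, 94), 32), ((612, 197, 67), 110)]
159 [((583, 162, 85), 104), ((590, 152, 91), 32), ((598, 155, 88), 30), ((611, 187, 67), 109)]
161 [((583, 165, 76), 109), ((590, 153, 83), 32), ((598, 152, 84), 31), ((610, 178, 66), 106)]
163 [((583, 164, 71), 104), ((591, 156, 75), 27), ((599, 157, 74), 28), ((609, 171, 65), 94)]
165 [((584, 166, 63), 76), ((592, 164, 64), 93), ((601, 174, 56), 82), ((608, 159, 66), 119)]
167 [((583, 158, 61), 72), ((590, 150, 66), 78), ((599, 155, 63), 80), ((607, 152, 64), 104)]
169 [((582, 148, 61), 79), ((590, 146, 63), 88), ((598, 142, 65), 104), ((606, 141, 65), 113)]
171 [((581, 136, 63), 82), ((589, 134, 64), 82), ((597, 133, 64), 108), ((604, 126, 69), 106)]
173 [((580, 126, 64), 80), ((587, 123, 65), 82), ((595, 122, 66), 112), ((603, 117, 69), 110)]
175 [((579, 120, 61), 88), ((587, 115, 64), 105), ((594, 111, 67), 113), ((602, 109, 67), 112)]
```

Call:
{"name": "move_arm", "arguments": {"plan": "0 0 0 0 0 1.0 1;0 0 0 0 0 1.5 1;0 0 0 0 0 2.0 1;0 0 0 -0.5 0 2.0 0;0 0 0 0 0 0 0;0 0 0 0 0 0 0"}}

```text
clock: 6.78
ee_pos: [592.0, 169.5, 108.4]
ee_rot: [-1.571, 0.001, -0.051]
force: [-0.7, -1.1, -0.3]
width: 42.6
```

```bash
python3 - <<'E'
from h import *
d=shot("side"); cv2.imwrite("pics/e_side.png",cv2.resize(d["pixels"][90:240,180:340],None,fx=4,fy=4))
d=shot("wrist","e_wrist")
P,ok=cloud(d)
m=ok&(abs(P[...,1]-172)<45)&(P[...,2]>30)&(P[...,2]<75)&(P[...,0]>490)&(P[...,0]<570)
Q=P[m]; c=Q.mean(0); n=np.linalg.svd(Q-c,full_matrices=False)[2][2]; print(len(Q),c,n)
print(manip.sense()['width'])
for c in ["wrist","side"]: print([(x["at"],x["confidence"]) for x in manip.landmark_of("lid_hole",c)])
E
```

```text
18207 [528.74970563 172.05490018  52.52035103] [ 0.14665124 -0.01046883 -0.98913286]
42.45885355531587
[([604.5, 166.7, 63.4], 0.65)]
[([603.9, 166.3, 64.3], 0.56), ([544.3, -192.0, 13.7], 0.28)]
```

View pics/e_side.png

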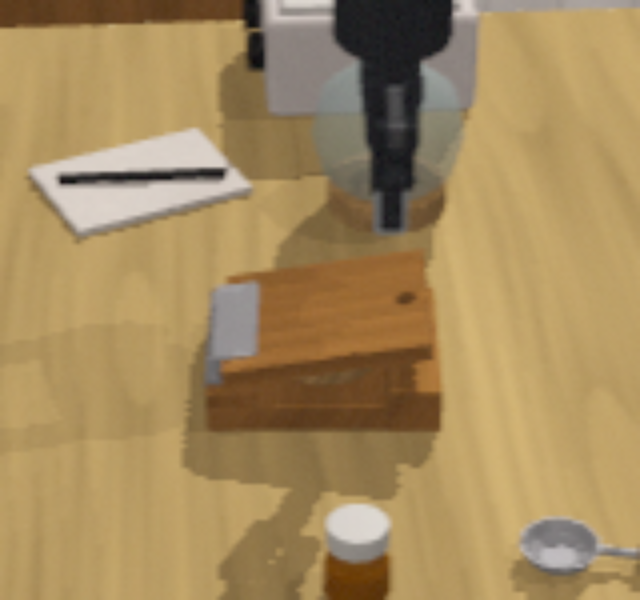

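View pics/e_wrist.png

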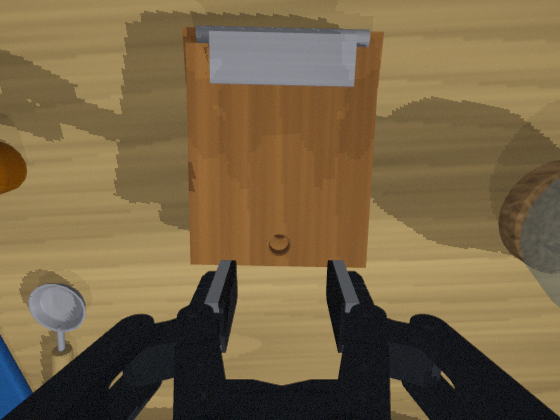

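Call:
{"name": "move_arm", "arguments": {"plan": "0 0 0 0 0 -2.0 0;0 0 0 0 0 -2.0 0;0 0 0 0 0 -0.5 0;0 0 0 0 0 -0.5 0;0 0 0 0 0 -0.4 0;0 0 0 0 0 -0.4 0"}}

```text
clock: 7.72
ee_pos: [592.6, 169.6, 51.0]
ee_rot: [-1.57, -0.001, -0.051]
force: [-0.1, -0.4, 0.0]
width: 42.9
```

```bash
cat > lid.py <<'E'
from h import *
import sys
n0=sys.argv[1]
d=shot("side"); cv2.imwrite(f"pics/{n0}_side.png",cv2.resize(d["pixels"][90:240,180:340],None,fx=4,fy=4))
d=shot("wrist",n0+"_wrist")
P,ok=cloud(d)
m=ok&(abs(P[...,1]-172)<45)&(P[...,2]>30)&(P[...,2]<75)&(P[...,0]>500)&(P[...,0]<570)
Q=P[m]; c=Q.mean(0); n=np.linalg.svd(Q-c,full_matrices=False)[2][2]; print(len(Q),c,n)
s=manip.sense();print(s['width'],s['force'],s['ee_pos'])
for c in ["wrist","side"]: print([(x["at"],x["confidence"]) for x in manip.landmark_of("lid_hole",c)])
E
python3 lid.py f
```

```text
28240 [533.73827384 172.08903032  53.13977393] [-0.15650037  0.0109431   0.98761728]
42.59638778611097 [-0.70992108  0.05573936  0.26071826] [592.16905056 169.43366811  50.44419035]
[([605.6, 166.2, 66.4], 0.59)]
[([600.5, 166.4, 64.8], 0.92)]
```

View pics/f_side.png

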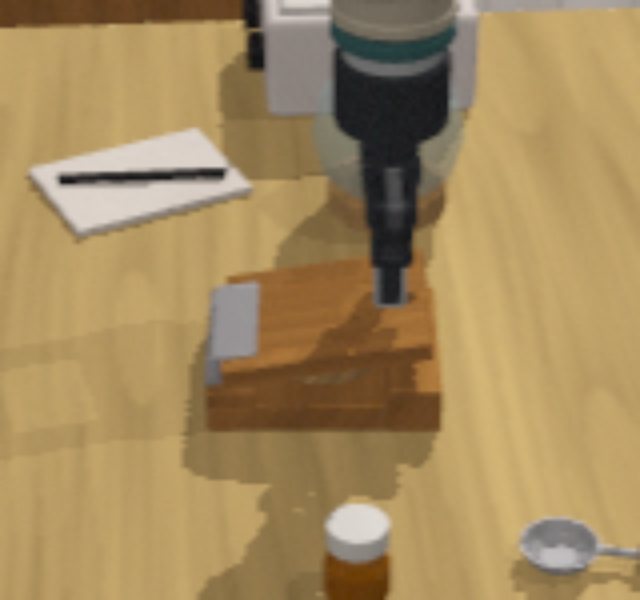

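```bash
python3 - <<'E'
from h import *
d=shot("side")
print(proj(d,[592,169.5,108.4]),proj(d,[592,169.5,115]),proj(d,[508.6,168.3,209.2]))
d=cv2.imread("pics/e_wrist.png"); 
w=shot("wrist")
W=np.array(w["mount"])
K=np.array(w["K"])
for p in [[0,0,0],[0,0,21],[0,-7,21],[0,-19,21],[11,0,21],[-11,0,21],[-11,-19,21],[11,0,0],[-11,0,0]]:
    c=np.linalg.inv(W)@np.array(p+[1.]); q=K@c[:3]; print(p,q[:2]/q[2])
E
```

```text
[277.03856651 150.19328806] [277.08499301 148.08691978] [245.33320052 117.84124259]
[0, 0, 0] [283.11206799 256.41621054]
[0, 0, 21] [321.89788052 256.42377848]
[0, -7, 21] [323.44057763 262.46704711]
[0, -19, 21] [326.37854289 273.97605501]
[11, 0, 21] [321.13616937 274.45112271]
[-11, 0, 21] [322.68931728 237.69292104]
[-11, -19, 21] [327.35700952 253.503738  ]
[11, 0, 0] [283.07873725 274.44301735]
[-11, 0, 0] [283.14669941 237.68593902]
```

```bash
python3 - <<'E'
from h import *
s,T=pose()
for c in ["side","scene","wrist"]:
    d=shot(c); P,ok=cloud(d)
    # tool coordinates
    Q=(P-T[:3,3])@T[:3,:3]
    px=d["pixels"].astype(int); dark=(px.max(-1)-px.min(-1)<25)
    m=ok&dark&(abs(Q[...,0])<30)&(abs(Q[...,2])<60)&(Q[...,1]<5)&(Q[...,1]>-90)
    q=Q[m]; print(c,len(q))
    for lo in range(-60,5,4):
        k=q[(q[:,1]>=lo)&(q[:,1]<lo+4)]
        if len(k): print(lo,len(k),k[:,0].min().round(),k[:,0].max().round(),np.round(np.percentile(k[:,2],[0,25,50,75,100])))
print(s['ee_pos'],s['width'],s['q'])
E
```

```text
side 124
-60 3 -8.0 3.0 [-36. -36. -36. -36. -35.]
-56 10 -10.0 6.0 [-38. -35. -34. -32. -28.]
-52 10 -10.0 6.0 [-39. -35. -35. -33. -29.]
-48 10 -10.0 6.0 [-39. -37. -36. -34. -29.]
-44 6 -10.0 3.0 [-39. -36. -34. -33. -27.]
-40 13 -12.0 7.0 [-40. -36. -35. -31. -26.]
-36 7 -10.0 7.0 [-35. -35. -34. -30. -28.]
-32 4 -12.0 6.0 [-33. -32. -31. -29. -28.]
-28 4 -10.0 4.0 [-31. -30. -29. -28. -28.]
-24 2 -1.0 1.0 [-26. -26. -26. -25. -25.]
-16 1 12.0 12.0 [6. 6. 6. 6. 6.]
-12 1 12.0 12.0 [3. 3. 3. 3. 3.]
-8 1 12.0 12.0 [3. 3. 3. 3. 3.]
scene 332
-60 12 -5.0 12.0 [-27. -23. -21.  -9.  35.]
-56 11 -7.0 12.0 [-26. -21. -20.  27.  36.]
-52 15 -8.0 13.0 [-32. -21.  23.  30.  36.]
-48 13 -8.0 13.0 [-32. -21. -20.  29.  36.]
-44 14 -6.0 13.0 [-31. -21.   2.  32.  36.]
-40 11 -7.0 14.0 [-30. -22. -20.  27.  34.]
-36 13 -4.0 12.0 [-30. -21. -21.  28.  34.]
-32 9 -8.0 12.0 [-26. -21. -20.  28.  29.]
-28 3 1.0 7.0 [-21. -21. -21. -21. -21.]
-16 1 -10.0 -10.0 [32. 32. 32. 32. 32.]
-12 2 -30.0 -14.0 [32. 36. 41. 45. 49.]
wrist 19650
-60 695 -12.0 11.0 [-29. -23. -22.  21.  27.]
-56 497 -13.0 10.0 [-36. -24.  20.  22.  34.]
-52 497 -13.0 9.0 [-36. -25. -22.  23.  34.]
-48 471 -12.0 10.0 [-36. -25.  20.  23.  34.]
-44 435 -12.0 10.0 [-36. -26.  20.  23.  34.]
-40 403 -12.0 10.0 [-36. -25.  20.  24.  34.]
-36 356 -12.0 10.0 [-36. -25. -22.  23.  33.]
-32 281 -13.0 10.0 [-35. -24. -22.  21.  33.]
-28 138 -12.0 10.0 [-29. -22.  20.  21.  27.]
-24 9 -6.0 8.0 [20. 20. 20. 21. 21.]
[592.48070841 169.50864022  51.06621509] 43.32990361425699 [ 2.18701309e-01  4.06694276e-01  1.31051012e+00  8.41209797e-05
  1.42375346e+00 -1.30141584e+00]
```

View pics/f_wrist.png

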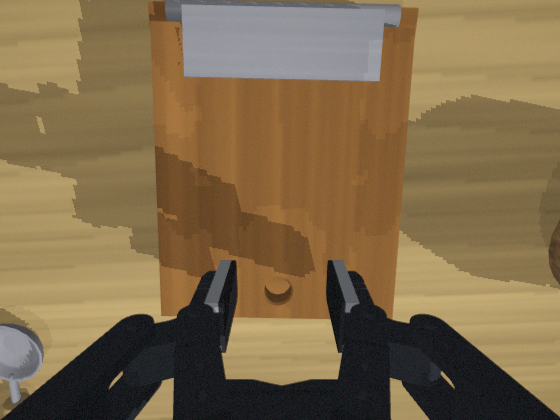

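Call:
{"name": "move_arm", "arguments": {"plan": "0 0 0 0 0 -0.6 0;0 0 0 0 0 -0.6 0;0 0 0 0 0 -0.4 0;0 0 0 0 0 -0.4 0;0 0 0 0 0 -0.4 0;0 0 0 0 0 0 0"}}

```text
clock: 8.93
ee_pos: [592.2, 169.5, 26.5]
ee_rot: [-1.571, 0.0, -0.051]
force: [-0.2, -0.3, 1.1]
width: 42.8
```

Call:
{"name": "move_arm", "arguments": {"plan": "0 0 0 0 0 -0.2 0;0 0 0 0 0 -0.2 0;0 0 0 0 0 -0.2 0;0 0 0 0 0 0 0"}}

```text
clock: 9.43
ee_pos: [592.7, 169.4, 21.0]
ee_rot: [-1.571, -0.001, -0.051]
force: [2.4, 0.2, 3.1]
width: 42.9
```

```bash
python3 lid.py g
```

```text
35525 [532.18668252 172.26258506  43.55409518] [-0.00834651  0.00213032 -0.9999629 ]
42.71723420283607 [ 2.75374923 -0.41710479  3.6918791 ] [592.67702593 169.4985239   21.08630981]
[([611.2, 165.5, 44.6], 0.9)]
[([604.2, 169.6, 42.9], 0.79)]
```

View pics/g_side.png

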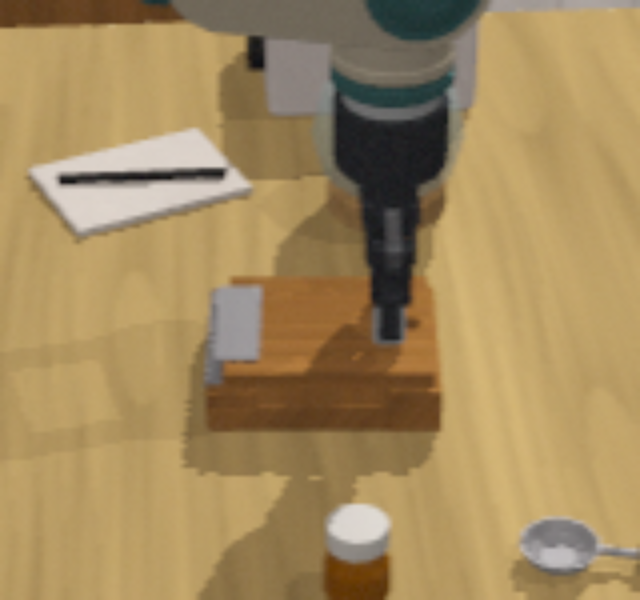

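Call:
{"name": "move_arm", "arguments": {"plan": "0 0 0 0 0 -0.15 0;0 0 0 0 0 0 0;0 0 0 0 0 0 0"}}

```text
clock: 10.0
ee_pos: [592.5, 169.5, 19.5]
ee_rot: [-1.571, -0.001, -0.051]
force: [4.0, 0.2, 4.1]
width: 42.7
```

Call:
{"name": "move_arm", "arguments": {"plan": "0 0 0 0 0 -0.2 0;0 0 0 0 0 -0.1 0;0 0 0 0 0 0 0;0 0 0 0 0 0 0"}}

```text
clock: 10.5
ee_pos: [592.8, 169.6, 17.5]
ee_rot: [-1.57, -0.001, -0.051]
force: [0.7, -1.0, 9.2]
width: 42.8
```

Lid pressed at 9 N; now lift away and check that the leaf stayed down.

Call:
{"name": "move_arm", "arguments": {"plan": "0 0 0 0 0 1.0 0;0 0 0 0 0 2.0 0;0 0 0 0 0 4.0 0;0 0 0 0 0 5.0 -1;0 0 0 0 0 0 -1"}}

```text
clock: 11.12
ee_pos: [594.1, 170.1, 142.3]
ee_rot: [-1.568, -0.008, -0.05]
force: [-0.3, 0.4, -0.5]
width: 77.1
```

```bash
python3 lid.py h; python3 - <<'E'
from h import *
d=shot("wrist")
P,ok=cloud(d)
m=ok&(abs(P[...,1]-172)<45)&(P[...,2]>30)&(P[...,2]<75)&(P[...,0]>515)&(P[...,0]<590)
Q=P[m]; c=Q.mean(0); n=np.linalg.svd(Q-c,full_matrices=False)[2][2]; print(len(Q),c,n)
# side
d=shot("scene","h_scene");print([(x["at"],x["confidence"]) for x in manip.landmark_of("lid_hole","scene")])
E
```

```text
11468 [533.61772998 172.11659411  45.96191441] [ 0.04044118 -0.00208262 -0.99917975]
85.21366836198524 [ 0.16661061  0.27533088 -0.87030092] [591.99618031 169.55960116 136.72906836]
[([609.9, 166.2, 50.5], 0.7)]
[([604.9, 167.7, 48.4], 0.8)]
11903 [551.04184379 172.17181824  46.70621416] [ 0.04536621 -0.00414767 -0.99896181]
[([613.5, 166.3, 52.8], 0.62), ([552.5, -56.4, -1.8], 0.38)]
```

View pics/h_side.png

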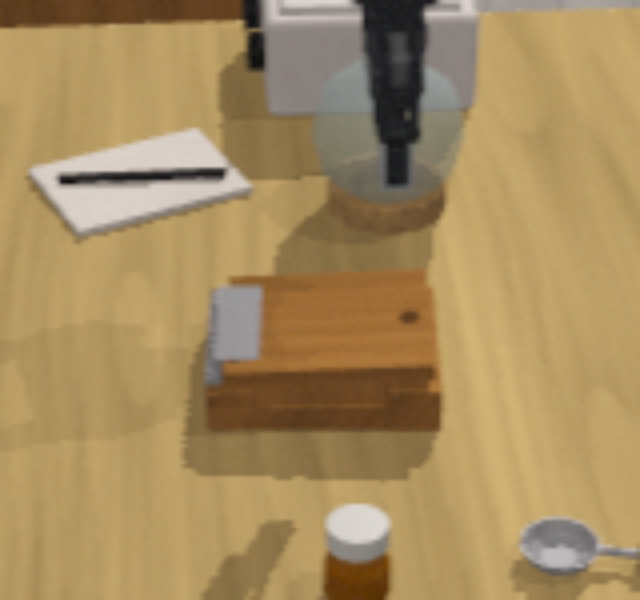

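View pics/h_wrist.png

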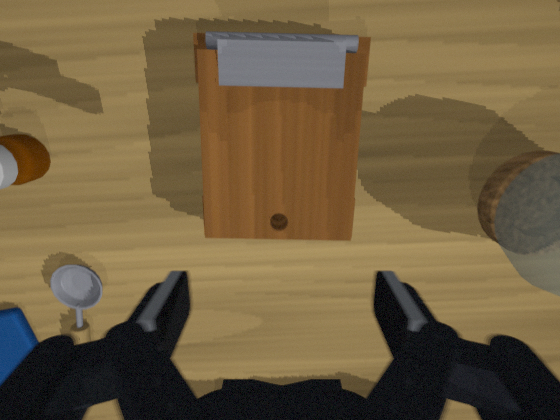

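```bash
cat > hole.py <<'E'
from h import *
def hole(d,guess,zpl=None,r=12,n=None,c=None):
    u,v=proj(d,guess); px=d["pixels"].astype(float).mean(-1)
    x0,y0=int(u)-r,int(v)-r; roi=px[y0:y0+2*r+1,x0:x0+2*r+1]
    bg=np.median(roi); w=np.clip(bg*0.75-roi,0,None)
    yy,xx=np.indices(roi.shape)
    # connected comp nearest centre
    nn,lab,st,cen=cv2.connectedComponentsWithStats((w>0).astype(np.uint8))
    if nn<2: return None
    k=max(range(1,nn),key=lambda i:st[i,4]-2*np.hypot(*(cen[i]-r)))
    cu,cv_=cen[k][0]+x0,cen[k][1]+y0
    ray=d["W"][:3,:3]@np.array([(cu-d["K"][0][2])/d["K"][0][0],(cv_-d["K"][1][2])/d["K"][1][1],1.])
    o=d["W"][:3,3]
    return (cu,cv_),st[k].tolist(), o+ray*(zpl-o[2])/ray[2]
if __name__=="__main__":
    g=[609,167,51]
    for c in ["wrist","side","scene"]:
        d=shot(c); d["K"]=np.array(d["K"]); print(c,hole(d,g,51,{"wrist":16,"side":7,"scene":7}[c]))
E
python3 hole.py
```

```text
wrist ((np.float64(279.53418803418805), np.float64(226.02136752136752)), [7, 5, 18, 17, 234], array([606.23164447, 166.12386748,  51.        ]))
side ((np.float64(282.0), np.float64(169.0)), [5, 7, 5, 3, 11], array([606.24737589, 163.2209624 ,  51.        ]))
scene ((np.float64(336.6111111111111), np.float64(283.6666666666667)), [5, 7, 6, 4, 18], array([610.25334571, 168.74813978,  51.        ]))
```

Call:
{"name": "move_arm", "arguments": {"plan": "0 0 0 0 0 3.0 -1;0 0 -9.5 -0.5 -4.2 0.2 -1;0 0 -9.5 -0.5 -4.2 0.2 -1;0 0 -9.5 -0.5 -4.2 0.2 -1;0 0 -9.5 -0.5 -4.2 0.2 -1;0 0 -9.5 -0.5 -4.2 0.2 -1;0 0 -9.5 -0.6 -4.2 0.2 -1;0 0 -9.5 -0.6 -4.2 0.2 -1;0 0 -9.5 -0.6 -4.2 0.2 -1;0 0 -9.5 -0.6 -4.2 0.2 -1;0 0 -9.5 -0.6 -4.2 0.2 -1;0 0 0 0 0 0 -1"}}

```text
clock: 13.12
ee_pos: [536.5, -253.0, 185.9]
ee_rot: [-1.571, -0.0, -1.713]
force: [-0.1, -0.1, -0.7]
width: 85.3
```

```bash
python3 - <<'E'
from h import *
d=shot("wrist","i_wrist")
print(manip.sense()['ee_pos'],manip.sense()['ee_rot'])
for q in ["pin_head","square_pin","bar_pin","rack"]:
    print(q,[(x["at"],x["confidence"]) for x in manip.landmark_of(q,"wrist")][:2])
P,ok=cloud(d)
for k,(x,y) in {"round":(537,-249),"sq":(543,-194),"bar":(529,-301)}.items():
    m=ok&(np.hypot(P[...,0]-x,P[...,1]-y)<28)&(P[...,2]>75)&(P[...,2]<115)
    Q=P[m]; 
    if len(Q):
        zt=np.percentile(Q[:,2],90); t=Q[Q[:,2]>zt-4]; print(k,len(Q),zt,t.mean(0),(t.min(0)+t.max(0))/2,t.max(0)-t.min(0))
E
```

```text
[ 536.89780776 -251.39607714  185.88441755] [-1.57120516e+00  4.20087784e-04 -1.70978120e+00]
pin_head [([537.7, -249.1, 76.8], 0.96)]
square_pin [([549.6, -194.9, 10.7], 0.57)]
bar_pin [([530.4, -301.3, 11.8], 0.94), ([540.6, -248.8, 77.9], 0.68)]
rack [([536.2, -246.5, -0.5], 0.67)]
round 574 95.87110071460519 [ 537.45602324 -249.05866937   94.98056501] [ 537.44229842 -249.49546211   94.67292006] [19.28536812 19.42701536  5.49688598]
sq 1241 95.93154808243673 [ 546.83179015 -195.25793803   95.00420149] [ 546.77308073 -195.63388295   94.8614619 ] [27.05077272 27.23742632  5.41756185]
bar 753 83.47384519144609 [ 528.25290325 -302.64828384   82.18070191] [ 528.44698579 -302.99316094   82.07800024] [49.40602644 25.59740363  5.20697494]
```

View pics/i_wrist.png

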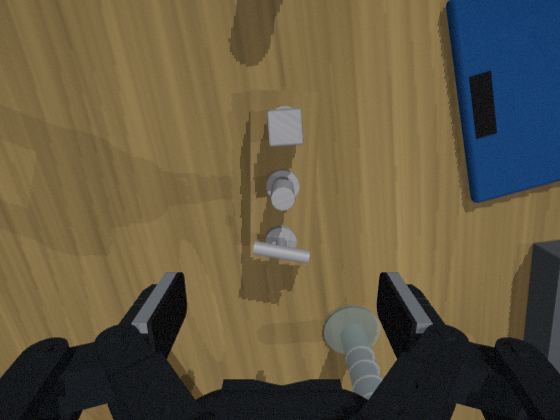

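Call:
{"name": "move_arm", "arguments": {"plan": "0 0 -1.8 0 0.2 -4.0 -1;0 0 0 0 0 -4.0 -1;0 0 0 0 0 -3.0 -1;0 0 0 0 0 -1.5 -1;0 0 0 0 0 0 -1"}}

```text
clock: 14.0
ee_pos: [537.2, -247.8, 60.7]
ee_rot: [-1.572, 0.001, -1.739]
force: [-0.2, 0.3, 0.8]
width: 85.4
```

```bash
python3 - <<'E'
from h import *
d=shot("wrist","j_wrist")
s,T=pose(); print(s['ee_pos'],s['ee_rot'],s['force'])
P,ok=cloud(d)
m=ok&(np.hypot(P[...,0]-537,P[...,1]+249)<24)&(P[...,2]>75)&(P[...,2]<110)
Q=P[m]; zt=np.percentile(Q[:,2],90); t=Q[Q[:,2]>zt-4]; c=(t.min(0)+t.max(0))/2; print(t.mean(0),c,t.max(0)-t.min(0))
print("tool frame",(c-T[:3,3])@T[:3,:3])
d=shot("side"); cv2.imwrite("pics/j_side.png",cv2.resize(d["pixels"][200:330,200:340],None,fx=4,fy=4))
E
```

```text
[ 537.7804977  -248.34022318   62.08333851] [-1.56983585e+00 -2.86441336e-04 -1.73935688e+00] [-0.10484317 -0.71023683  0.46307849]
[ 537.55713961 -248.42220937   94.92285912] [ 537.42647848 -249.60088132   94.2551198 ] [19.28723831 20.00015011  5.07786   ]
tool frame [  1.31139795 -32.1715242   -0.10660933]
```

View pics/j_wrist.png

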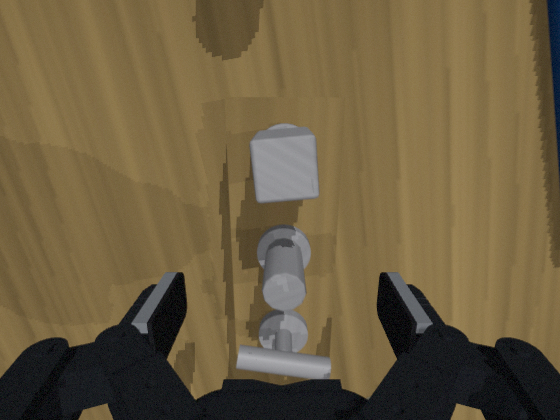

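View pics/j_side.png

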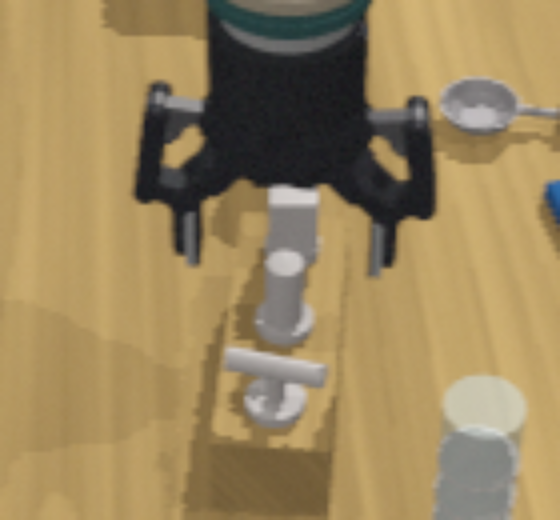

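Call:
{"name": "move_arm", "arguments": {"plan": "0 0 0 0 -0.1 -1.0 -1;0 0 0 0 0 -1.0 -1;0 0 0 0 0 0 -0.2;0 0 0 0 0 0 0.3;0 0 0 0 0 0 1;0 0 0 0 0 0 1;0 0 0 0 0 0 1;0 0 0 0 0 0 1"}}

```text
clock: 15.1
ee_pos: [537.6, -249.7, 41.8]
ee_rot: [-1.57, -0.0, -1.74]
force: [0.1, -0.0, 3.3]
width: 19.0
```

```bash
python3 - <<'E'
from h import *
d=shot("wrist","k_wrist")
s,T=pose(); print(s['ee_pos'],s['ee_rot'],s['force'],s['width'])
d=shot("side"); cv2.imwrite("pics/k_side.png",cv2.resize(d["pixels"][200:330,200:340],None,fx=4,fy=4))
E
```

```text
[ 537.59434723 -249.66944686   41.736571  ] [-1.56974656e+00 -3.24443302e-04 -1.74007229e+00] [ 0.36142356 -0.28706194  3.30174654] 18.36802218476729
```

View pics/k_wrist.png

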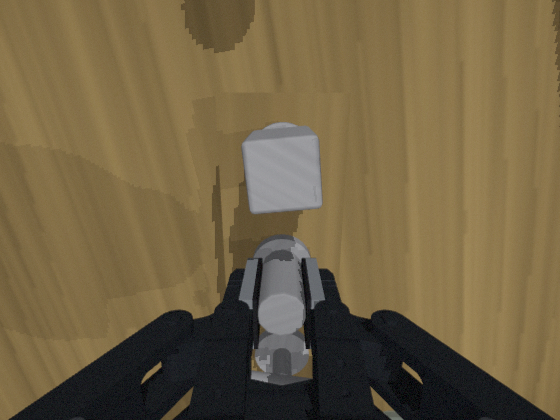

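View pics/k_side.png

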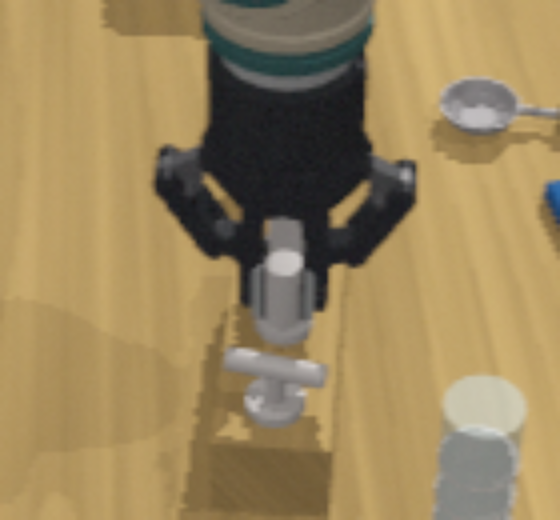

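Call:
{"name": "move_arm", "arguments": {"plan": "0 0 0 0 0 1.0 1;0 0 0 0 0 2.5 1;0 0 0 0 0 3.5 1;0 0 0 0 0 3.5 1;0 0 0 0 0 0.5 1;0 0 0 0 0 0 1"}}

```text
clock: 15.95
ee_pos: [537.0, -249.4, 150.4]
ee_rot: [-1.572, 0.0, -1.74]
force: [-0.8, -0.4, -1.8]
width: 18.4
```

```bash
python3 - <<'E'
from h import *
d=shot("wrist","l_wrist")
s,T=pose(); print(s['ee_pos'],s['ee_rot'],s['force'],s['width'])
d=shot("side"); cv2.imwrite("pics/l_side.png",cv2.resize(d["pixels"][170:320,200:340],None,fx=4,fy=4))
E
```

```text
[ 536.63534427 -249.18303644  149.51653937] [-1.57321062e+00  8.84095806e-04 -1.74016803e+00] [-0.24337529 -0.04516635 -1.28142676] 18.744028891302634
```

View pics/l_wrist.png

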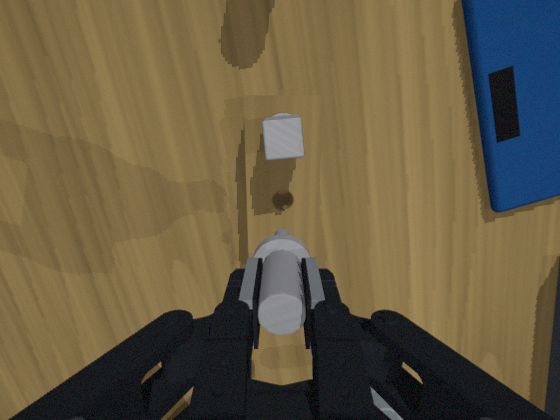

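View pics/l_side.png

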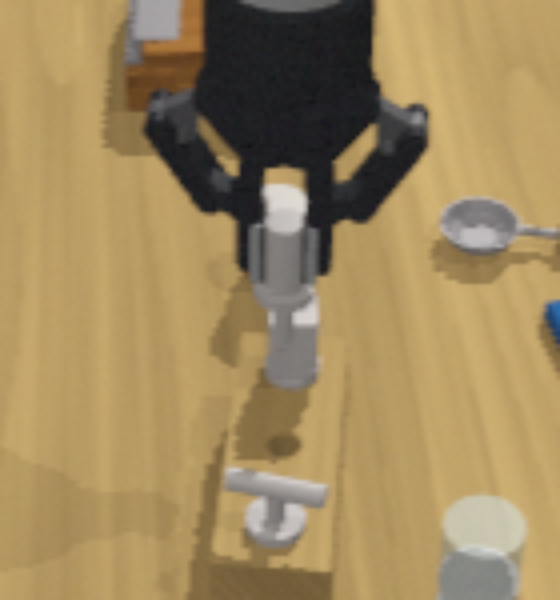

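Call:
{"name": "move_arm", "arguments": {"plan": "0 0 0 0.7 4.2 0 1;0 0 0 0.7 4.2 0 1;0 0 0 0.7 4.2 0 1;0 0 0 0.7 4.2 0 1;0 0 0 0.7 4.2 0 1;0 0 0 0.7 4.2 0 1;0 0 0 0.7 4.2 0 1;0 0 0 0.7 4.2 0 1;0 0 0 0.7 4.0 0 1;0 0 0 0.7 4.0 0 1;0 0 0 0 0 -2.0 1;0 0 0 0 0 0 1"}}

```text
clock: 17.55
ee_pos: [605.5, 165.7, 127.2]
ee_rot: [-1.577, -0.003, -1.74]
force: [-0.3, -0.2, -0.1]
width: 18.7
```

```bash
python3 - <<'E'
from h import *
d=shot("wrist","m_wrist")
s,T=pose(); print(s['ee_pos'],s['ee_rot'],s['force'],s['width'])
d=shot("side"); cv2.imwrite("pics/m_side.png",cv2.resize(d["pixels"][90:240,200:340],None,fx=4,fy=4))
d=shot("scene"); cv2.imwrite("pics/m_scene.png",cv2.resize(d["pixels"][180:330,270:430],None,fx=4,fy=4))
E
```

```text
[606.18760871 165.33440439 128.84417087] [-1.57479053 -0.00197286 -1.74091674] [-0.68986922  0.26605787 -0.99996579] 18.387676124457467
```

View pics/m_wrist.png

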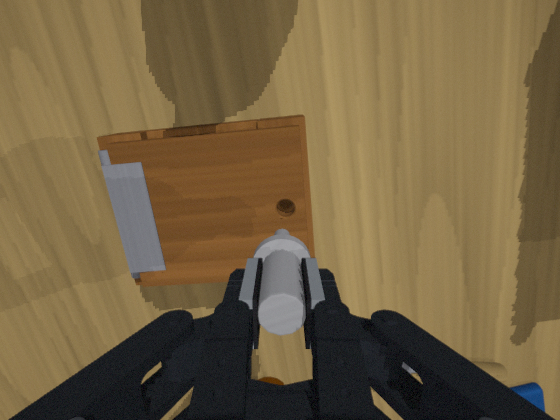

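View pics/m_side.png

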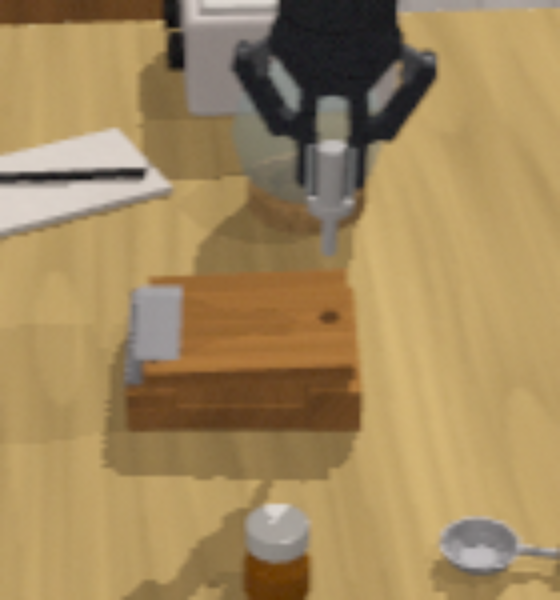

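View pics/m_scene.png

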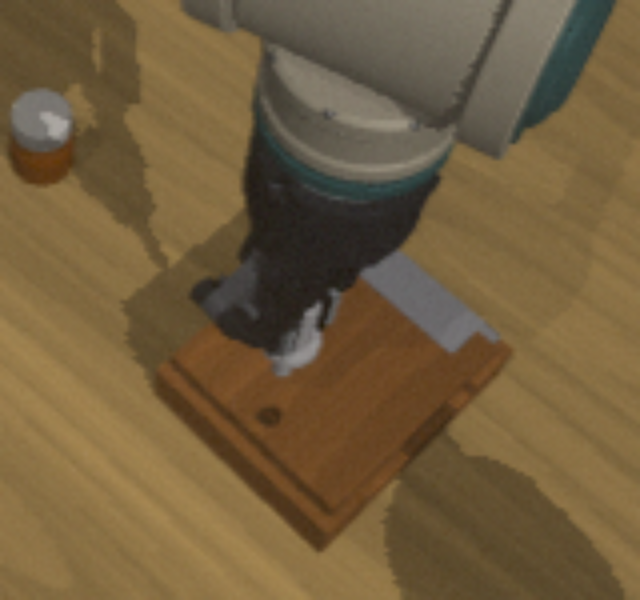

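```bash
cat > off.py <<'E'
from h import *
from hole import hole
s,T=pose(); d=shot("wrist"); d["K"]=np.array(d["K"])
print(s['ee_pos'],s['ee_rot'],s['force'])
h=hole(d,[607,166.5,51],51,16); print("hole",h)
P,ok=cloud(d); Q=(P-T[:3,3])@T[:3,:3]
m=ok&(abs(Q[...,0])<14)&(abs(Q[...,2])<14)&(abs(Q[...,1]+54)<4)
t=Q[m]; print("headtop tool",len(t),t.mean(0),(t.min(0)+t.max(0))/2,t.max(0)-t.min(0))
m=ok&(abs(Q[...,0])<20)&(abs(Q[...,2])<20)&(Q[...,1]>-18)&(Q[...,1]<35)&(Q[...,0]<2)
t=Q[m]
for lo in range(-18,34,4):
    k=t[(t[:,1]>=lo)&(t[:,1]<lo+4)]
    if len(k): print(lo,len(k),k[:,0].min().round(1),k[:,0].max().round(1),k[:,2].min().round(1),k[:,2].max().round(1),k[:,2].mean().round(1))
def pt(p):
    c=np.linalg.inv(np.array(d["mount"]))@np.array(list(p)+[1.]); q=d["K"]@c[:3]; return (q[:2]/q[2]).round(1)
for p in [(-5,27.7,0),(0,27.7,0),(-15,-8,0),(-15,-14,0),(0,-54.3,0),(-10,-54.3,0),(10,-54.3,0),(0,-54.3,10),(0,-54.3,-10)]: print(p,pt(p))
print("hole in tool",(h[2]-T[:3,3])@T[:3,:3])
u,v=[int(a) for a in (240,215)]
cv2.imwrite("pics/off%d.png"%int(s['clock']*100),cv2.resize(d["pixels"][185:345,210:360],None,fx=4,fy=3.6,interpolation=cv2.INTER_CUBIC))
print(int(s['clock']*100))
E
python3 off.py
```

```text
[607.26688028 165.32135901 131.11437593] [-1.57113403e+00 -3.49203206e-04 -1.74156458e+00] [ 0.56724651  0.32751643 -0.35162464]
hole ((np.float64(282.71938775510205), np.float64(204.3673469387755)), [9, 8, 18, 16, 196], array([608.23428734, 167.71263862,  51.        ]))
headtop tool 2449 [ -2.18867418 -53.74279942  -0.35619879] [ 7.95776797e-01 -5.40004376e+01 -2.39998329e-02] [23.76487553  7.99827911 27.92814403]
-18 194 -14.9 -2.9 -13.4 12.2 -0.5
-14 667 -15.0 -2.4 -14.9 13.9 -0.3
-10 114 -15.1 -3.0 -15.0 14.1 -0.5
14 1 -4.6 -4.6 -1.3 -1.3 -1.3
18 34 -5.4 -2.4 -4.3 3.5 -0.2
22 30 -5.2 -1.1 -5.0 4.2 -0.3
26 2 -3.9 -3.8 -2.5 -1.9 -2.2
(-5, 27.7, 0) [282.1 226.4]
(0, 27.7, 0) [282.1 233.9]
(-15, -8, 0) [282.3 233.8]
(-15, -14, 0) [282.3 238.5]
(0, -54.3, 0) [282.5 316.1]
(-10, -54.3, 0) [282.6 293.6]
(10, -54.3, 0) [282.5 337.6]
(0, -54.3, 10) [308.5 316.1]
(0, -54.3, -10) [256.6 316.1]
hole in tool [-2.54887395 80.11330146  0.57401752]
1770
```

View pics/off1770.png

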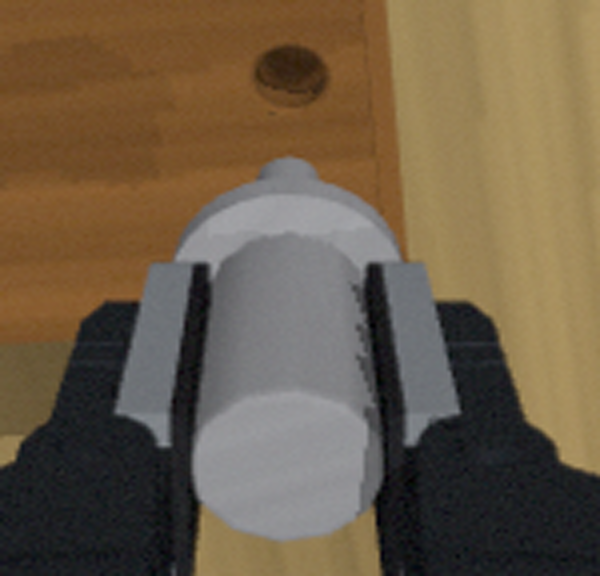

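Call:
{"name": "move_arm", "arguments": {"plan": "0 0 0 0.1 0.1 -1.5 1;0 0 0 0 0 -1.5 1;0 0 0 0 0 -0.9 1;0 0 0 0 0 0 1;0 0 0 0 0 0 1"}}

```text
clock: 18.38
ee_pos: [608.5, 167.5, 92.7]
ee_rot: [-1.57, 0.0, -1.74]
force: [-0.5, 0.5, -0.0]
width: 18.5
```

```bash
python3 off.py
```

```text
[608.53677311 167.54298994  92.6843685 ] [-1.56999642e+00  2.21623744e-04 -1.74004952e+00] [-0.48741622  0.45773432 -0.02328853]
hole ((np.float64(281.0238095238095), np.float64(223.88095238095238)), [8, 7, 21, 15, 210], array([608.11167094, 168.93174288,  51.        ]))
headtop tool 2453 [ -2.15470276 -53.78770484  -0.33475192] [ 6.06188939e-01 -5.40048347e+01 -2.27149149e-02] [23.35484599  7.97894967 27.91862507]
-18 191 -14.9 -2.9 -13.4 13.2 0.1
-14 678 -15.2 -2.8 -14.8 13.8 -0.5
-10 107 -15.1 -2.8 -15.0 14.2 -0.3
14 1 -4.0 -4.0 -3.0 -3.0 -3.0
18 36 -4.8 -2.9 -4.3 3.5 -0.4
22 30 -4.9 -1.1 -5.0 4.2 -0.2
26 1 -3.8 -3.8 1.8 1.8 1.8
(-5, 27.7, 0) [282.1 226.4]
(0, 27.7, 0) [282.1 233.9]
(-15, -8, 0) [282.3 233.8]
(-15, -14, 0) [282.3 238.5]
(0, -54.3, 0) [282.5 316.1]
(-10, -54.3, 0) [282.6 293.6]
(10, -54.3, 0) [282.5 337.6]
(0, -54.3, 10) [308.5 316.1]
(0, -54.3, -10) [256.6 316.1]
hole in tool [-1.28806368 41.68411935 -0.68630182]
1837
```

View pics/off1837.png

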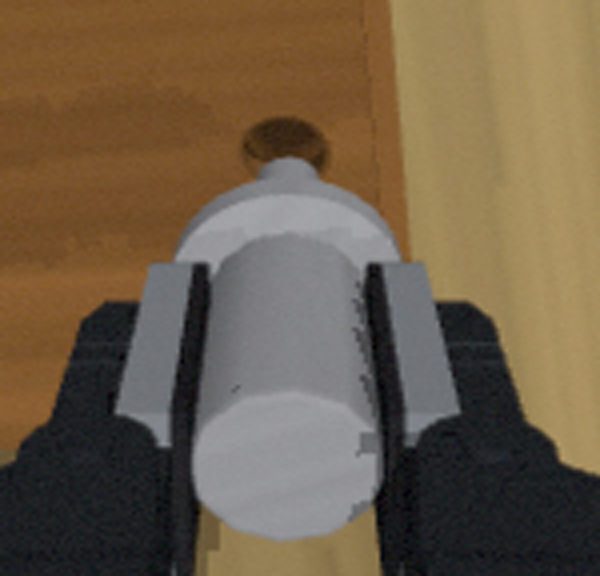

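```bash
python3 - <<'E'
from h import *
d=shot("side"); cv2.imwrite("pics/n_side.png",cv2.resize(d["pixels"][120:190,245:325],None,fx=8,fy=8,interpolation=cv2.INTER_CUBIC))
d=shot("scene"); cv2.imwrite("pics/n_scene.png",cv2.resize(d["pixels"][245:315,300:380],None,fx=8,fy=8,interpolation=cv2.INTER_CUBIC))
E
```

```text
(no output)
```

View pics/n_side.png

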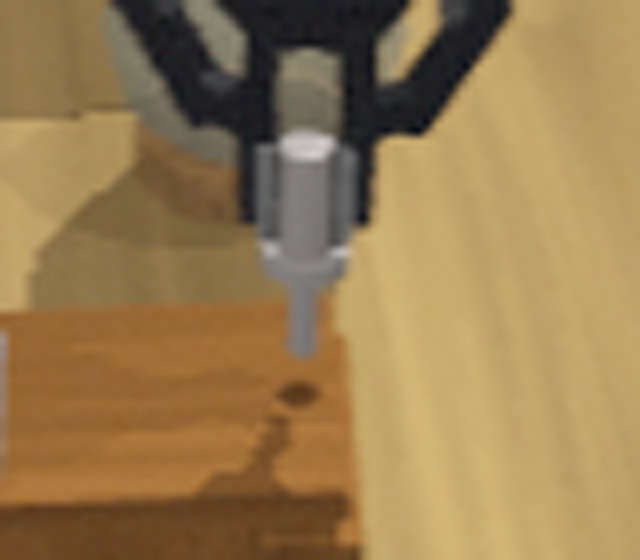

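View pics/n_scene.png

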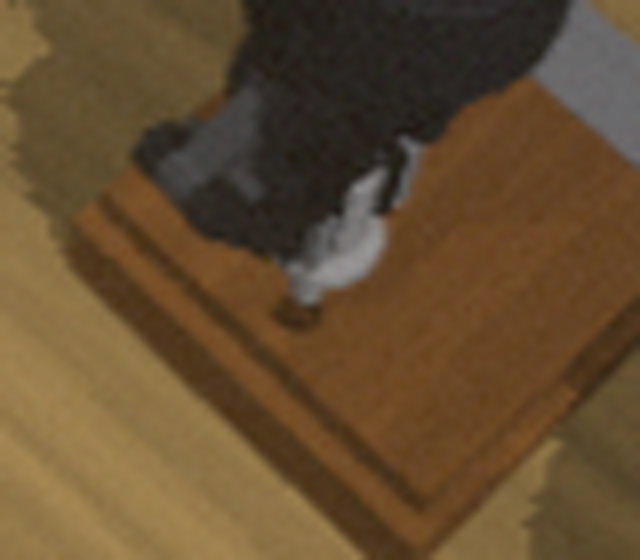

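Call:
{"name": "move_arm", "arguments": {"plan": "0 0 0 0.03 -0.11 0 1;0 0 0 0 0 -0.5 1;0 0 0 0 0 -0.5 1;0 0 0 0 0 -0.4 1;0 0 0 0 0 -0.4 1;0 0 0 0 0 0 1"}}

```text
clock: 19.27
ee_pos: [608.3, 166.3, 73.7]
ee_rot: [-1.572, -0.0, -1.74]
force: [-1.3, 0.3, -1.5]
width: 18.2
```

Call:
{"name": "move_arm", "arguments": {"plan": "0 0 0 0.03 0 -0.4 1;0 0 0 0 0 -0.4 1;0 0 0 0 0 -0.4 1;0 0 0 0 0 0 1"}}

```text
clock: 19.77
ee_pos: [608.6, 166.3, 61.6]
ee_rot: [-1.572, -0.0, -1.74]
force: [-1.1, 0.8, -0.7]
width: 18.2
```

```bash
python3 - <<'E'
from h import *
d=shot("wrist");cv2.imwrite("pics/p_wrist.png",cv2.resize(d["pixels"][185:345,210:360],None,fx=4,fy=3.6,interpolation=cv2.INTER_CUBIC))
print(manip.sense()['force'],manip.sense()['ee_pos'])
d=shot("side"); cv2.imwrite("pics/p_side.png",cv2.resize(d["pixels"][120:190,245:325],None,fx=8,fy=8,interpolation=cv2.INTER_CUBIC))
E
```

```text
[-0.06629361  0.74474019 -1.03601293] [608.77026265 166.38996342  61.98569626]
```

View pics/p_wrist.png

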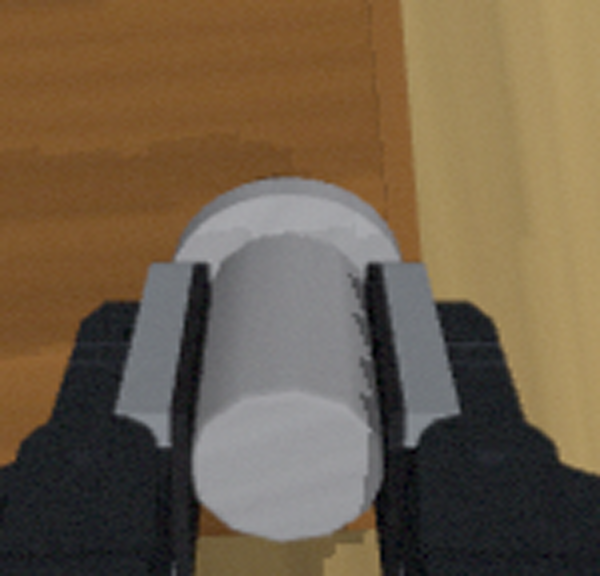

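View pics/p_side.png

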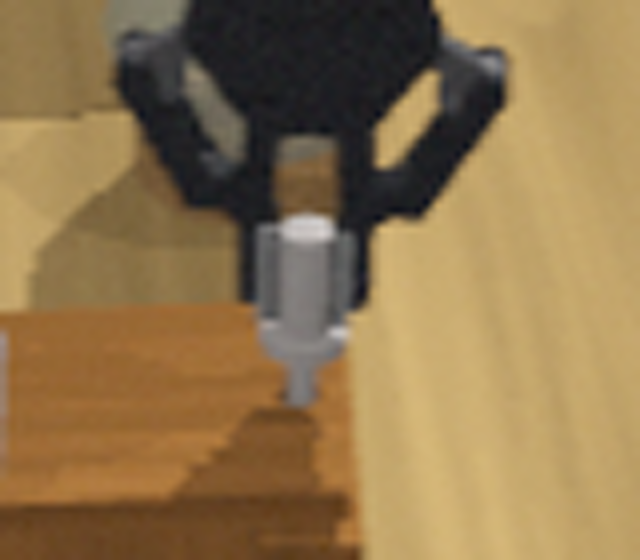

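Call:
{"name": "move_arm", "arguments": {"plan": "0 0 0 0 0 -0.2 1;0 0 0 0 0 -0.2 1;0 0 0 0 0 -0.2 1;0 0 0 0 0 0 1"}}

```text
clock: 20.38
ee_pos: [608.7, 166.4, 55.9]
ee_rot: [-1.571, -0.0, -1.74]
force: [0.4, -0.6, -0.8]
width: 18.5
```

Call:
{"name": "move_arm", "arguments": {"plan": "0 0 0 0 0 -0.4 1;0 0 0 0 0 -0.4 1;0 0 0 0 0 -0.3 1;0 0 0 0 0 0 1"}}

```text
clock: 20.88
ee_pos: [608.7, 166.3, 44.8]
ee_rot: [-1.571, -0.0, -1.74]
force: [-0.3, 0.0, -1.1]
width: 18.6
```

Call:
{"name": "move_arm", "arguments": {"plan": "0 0 0 0 0 -0.3 1;0 0 0 0 0 -0.2 1;0 0 0 0 0 -0.2 1;0 0 0 0 0 0 1"}}

```text
clock: 21.38
ee_pos: [609.1, 166.3, 38.3]
ee_rot: [-1.57, 0.0, -1.74]
force: [1.1, -0.9, 1.3]
width: 18.3
```

Call:
{"name": "move_arm", "arguments": {"plan": "0 0 0 0 0 -0.15 1;0 0 0 0 0 -0.1 1;0 0 0 0 0 0 1;0 0 0 0 0 0 1"}}

```text
clock: 21.88
ee_pos: [609.0, 166.4, 35.8]
ee_rot: [-1.57, 0.0, -1.74]
force: [1.0, -0.2, 1.5]
width: 18.4
```

Call:
{"name": "move_arm", "arguments": {"plan": "0 0 0 0 0 -0.1 1;0 0 0 0 0 0 1;0 0 0 0 0 0 1"}}

```text
clock: 22.25
ee_pos: [609.0, 166.4, 34.8]
ee_rot: [-1.57, 0.0, -1.74]
force: [1.5, -0.6, 3.4]
width: 18.0
```

Call:
{"name": "move_arm", "arguments": {"plan": "0 0 0 0 0 -0.1 1;0 0 0 0 0 0 1;0 0 0 0 0 0 1"}}

```text
clock: 22.62
ee_pos: [609.1, 166.4, 34.1]
ee_rot: [-1.57, 0.0, -1.74]
force: [2.0, -1.0, 5.4]
width: 18.5
```

Call:
{"name": "move_arm", "arguments": {"plan": "0 0 0 0 0 -0.1 1;0 0 0 0 0 -0.05 1;0 0 0 0 0 0 1;0 0 0 0 0 0 1"}}

```text
clock: 23.12
ee_pos: [609.2, 166.4, 33.2]
ee_rot: [-1.57, 0.0, -1.74]
force: [-0.4, -0.8, 7.4]
width: 18.7
```

```bash
python3 lid.py q; python3 - <<'E'
from h import *
s,T=pose(); d=shot("wrist"); P,ok=cloud(d); Q=(P-T[:3,3])@T[:3,:3]
m=ok&(abs(Q[...,0])<9)&(abs(Q[...,2])<9)&(abs(Q[...,1]+54)<5); print("headtop z",np.median(P[m][:,2]), s['force'],s['ee_pos'])
m=ok&(abs(P[...,1]-200)<18)&(abs(P[...,0]-608)<12)&(P[...,2]<70)&(P[...,2]>20); print(np.median(P[m][:,2]),m.sum())
cv2.imwrite("pics/q2_wrist.png",d["pixels"])
d=shot("scene"); cv2.imwrite("pics/q_scene.png",cv2.resize(d["pixels"][180:330,270:430],None,fx=4,fy=4))
for c in ["wrist","side"]: print([(x["at"],x["confidence"]) for x in manip.landmark_of("pin_head",c)])
E
```

```text
19137 [533.36214752 180.85282788  42.25963136] [-0.03513924  0.00428738 -0.99937323]
18.36201891968689 [-0.24301968 -1.88337477  8.07209489] [609.20492358 166.41440274  33.19671874]
[]
[([609.8, 166.1, 41.7], 0.61)]
headtop z 86.56190751489572 [ 0.06777592 -1.03734497  7.40195481] [609.22650728 166.38771386  33.20716998]
40.628250730760215 3477
[([608.0, 168.2, 66.6], 0.62)]
[([607.3, 166.7, 66.3], 0.56)]
```

View pics/q_side.png

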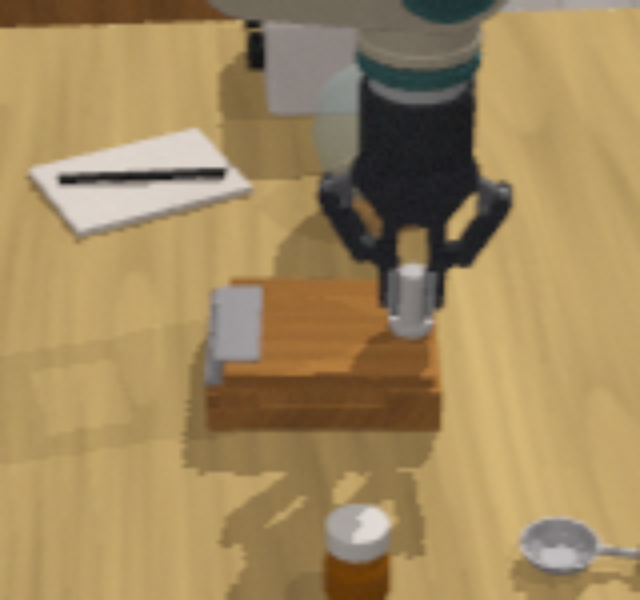

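View pics/q2_wrist.png

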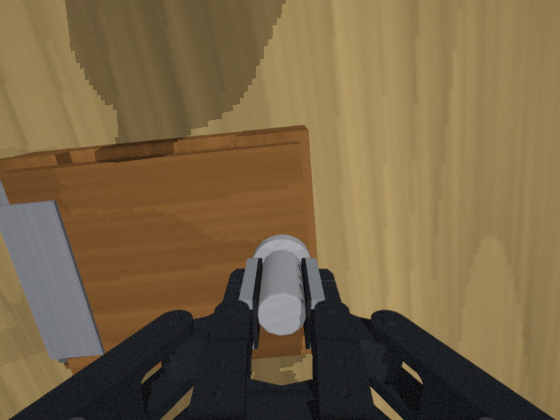

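Call:
{"name": "move_arm", "arguments": {"plan": "0 0 0 0 0 -0.1 1;0 0 0 0 0 0 1;0 0 0 0 0 0 1;0 0 0 0 0 0 1;0 0 0 0 0 0 1;0 0 0 0 0 0 1;0 0 0 0 0 0 1;0 0 0 0 0 0 1"}}

```text
clock: 24.52
ee_pos: [609.3, 166.4, 32.5]
ee_rot: [-1.57, 0.0, -1.74]
force: [-0.8, -1.8, 9.7]
width: 18.2
```

```bash
python3 - <<'E'
from h import *
s,T=pose(); d=shot("wrist"); P,ok=cloud(d); Q=(P-T[:3,3])@T[:3,:3]
m=ok&(abs(Q[...,0])<9)&(abs(Q[...,2])<9)&(abs(Q[...,1]+54)<6); print("headtop z",np.median(P[m][:,2]), s['force'],s['ee_pos'],s['width'],np.abs(s['dq']).max())
d=shot("side"); Ps,oks=cloud(d)
for nm,(x0,x1,y0,y1) in {"lid near hole":(595,620,115,145),"lid mid":(540,570,150,200),"table":(650,700,100,200)}.items():
    m=oks&(Ps[...,0]>x0)&(Ps[...,0]<x1)&(Ps[...,1]>y0)&(Ps[...,1]<y1)&(Ps[...,2]>-20)&(Ps[...,2]<70); print(nm,m.sum(),np.median(Ps[m][:,2]))
    m=ok&(P[...,0]>x0)&(P[...,0]<x1)&(P[...,1]>y0)&(P[...,1]<y1)&(P[...,2]>-20)&(P[...,2]<70); print("  wrist",m.sum(),np.median(P[m][:,2]) if m.any() else None)
m=oks&(np.hypot(Ps[...,0]-609,Ps[...,1]-166)<14)&(Ps[...,2]>60)&(Ps[...,2]<100); print("side head top",np.percentile(Ps[m][:,2],[50,90,99]))
E
```

```text
headtop z 85.83689193010824 [-0.7684278  -1.84887335  9.73783902] [609.28893742 166.37563577  32.50552097] 18.177350511326367 0.002185182071379416
lid near hole 58 41.38991884218319
  wrist 325 39.95370816357445
lid mid 107 42.0136913984295
  wrist 5127 41.170110180259684
table 361 0.16858818048865487
  wrist 11330 -0.8219575242536479
side head top [79.04756042 88.65247833 93.75594333]
```

```bash
python3 - <<'E'
from bench import manip
print(manip.sense()['force'], manip.sense()['clock']); print(manip.sign_off())
E
```

```text
[-0.25236065 -1.00372938 10.30128988] 24.625
the job is handed in; nothing more can be done
None
```

I swung the lid down, put the round-headed pin through the lid into the lower hole, and handed the job in at 24.6 s while still gripping and pressing it. The hand-in reports no verdict.

**Lid:** The first push, with the fingers shut, stopped early at a lid angle of 0.15 rad. The fingertips turned out to sit about 17–24 mm short of the TCP. I then pushed with the fingers half open until I read 9 N. When released, the lid stood at about 0.045 rad, which means the leaf is down.

**Pin:** It went through both holes with no side force worth noting.

**Last checks:**
- **Push:** the wrist read about 10 N up and was steady. The arm was at rest and the finger opening was 18 mm on the pin.
- **Seating:** the depth image puts the head's top 46 mm above the lid. That equals head plus collar, so the collar sits on the lid. The tool was vertical, and the pin looked straight in it.

**Disagreement:** The lid near the hole reads 40–41 mm and the head's top about 86 mm, where 44 and 90 mm were expected. By the arm's height, the tip is about 27 mm deep instead of 24. Either the lid gives by about 3 mm under the push or the cameras read low. The tip is past 21 mm either way, but it may be close to the bottom of the 28 mm hole.

**Other things:** I saw no contact with the other pins, jar, spoon, flask or measuring cylinder, but I did not measure them again at the end.

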